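# Hang the test tile back on the drying rail

## Robot

A 6-joint arm with a two-finger parallel gripper is mounted at the origin on the work surface. World frame = base frame: x ahead of the robot, y to its left, z up, the work surface at z = 0. Lengths are in m, angles in rad, forces in N, time in s.
With the tool pointing down it reaches from about 0.275 to 0.825 m from the base axis. Payload 4.9 kg.
Tool frame: the origin (TCP) lies at the very end of the fingers, on their centre line; the grasp point (between the pads) lies 19 mm behind it; z points along the fingers, y is the line along which they close (so a half turn about z gives the same grasp; the last joint's range is limited). The gripper opens to 85 mm and grips with 20 to 120 N. Pads are 22 mm wide; open, the fingers measure 114 mm over their backs; the gripper's body (76 mm by 85 mm) begins 54 mm behind the grasp point. The pads swing forward as they close: fully open they stand 13 mm farther back than shut.
Start: joints at [1.199, 0.326, -0.193, 1.052, 0, 1.437], TCP at [0.13, 0.535, 0.231] pointing down, gripper open.
Joint ranges: [-2.65, 2.65], [-0.97, 1.79], [-1.3, 1.35], [-1.93, 2.1], [-1.47, 1.37], [-3.14, 3.14]. Speed limits (rad/s): [2.57, 2.57, 3.14, 3.14, 3.14, 3.14].

## Interface

Orientations are given as a unit quaternion [w, x, y, z].
In Python, from workcell import sensors, eyes, ticket gives the robot as it stands.
- The arm moves only by the tool apply_moves, never from a script. Its argument "moves" is one flat list of numbers, 4 for each row, row after row: the shift along the tool's x, y, z in mm, then the turn about the tool's z in degrees. In form: [tx, ty, tz, yaw, tx, ty, tz, yaw, ...]. A call has 1 to 5 rows; each row is the pose to reach, as a shift and turn from the pose commanded when the call began, along the tool's axes at that moment; what a row does not reach only later rows make up. A row lasts 1/12 s, in which the tool goes at most 41.7 mm and 7.16 degrees, less where a joint would pass 70% of its speed; a pose out of reach is approached as far as the arm can. A call with a gripper value outside its range is refused whole. "grip" is the finger opening in mm, from 0 to 85.4, set as the call begins (left out, the last holds). The fingers move at their own pace and stop on an object; "squeeze" is the grip in N (left out, the last holds). Time passes only in rows, so rows that repeat a pose let the fingers close. It gives the time, the measured TCP pose, the force, the opening and the grip force at its end, in the units of the state.
- sensors.get_state(): the state, without advancing time (a new reading comes with each control period).
- eyes.get_image(name): name is "scene" or "top" or "wrist"; returns (picture, depth): 400x640x3 uint8, blue, green, red; 400x640 float32, m along the optical axis (not along the pixel's ray), 0 where there is no reading.
- eyes.camera_model(name): a dict with "fx", "fy", "cx", "cy" (pixels), "k1" (the pictures are not rectified: a ray, as slopes to the right and down, at radius r is drawn at 1 + k1 r^2 times it, then the intrinsics apply), "origin" and "orientation" of the camera in the world. Camera axes: x right, y down, z forward; pixel columns grow to the right and rows downward; lengths in m; the calibration is good to about 2 mm. A picture is of the moment at which its call begins: read the wrist's pose just before it. camera_model takes no time and is no camera call; for the wrist camera it gives the pose at the moment of the call.
- ticket.sign_off(): hands the job in; it is judged then, once.
The state is a dict: "t": time; "q": joint angles; "joint_velocities": joint speeds; "tau": joint torques, N m; "eef_pos": TCP position; "tool_rot": TCP orientation; "wrist_force": force on the tool from outside, world axes, zero at the start; "torque": the same for the moment, N m; "grip_width": finger opening in m; "grasp_force": force on a finger pad.
Only numpy, scipy, OpenCV 4.12 (cv2) and the standard library are available. Lean on these libraries where they do the work, as an engineer would, in place of code of your own. Each camera call takes 0.05 s, during which the arm holds its last target. There are 200 camera calls.

## Task

Lift the glaze test tile off the dip tub's crossbar by its wooden knob and lower it between the two tiles hanging on the drying rail, its hook over the bar. With the hook resting lightly on the steel saddle, feel along for the notch, and keep hold until the hook is fully down in it, pressing gently all the time. Then let go and leave it hanging still, with both neighbours still hanging where they were and the bowl, jar and cup left alone.

Things in the scene. Friction and masses are not known exactly. Their poses are not given: they have to be found in the camera images.
- tile: Tile to hang, 50 to 100 g: terracotta slab under a flat steel hook. Origin: middle of the underside of the hook's bridge, which rests on a bar; y along the bar, z up. Hook: inverted U 12 wide (y); bridge z 0 to +4, x -13 to 15; shank at x -13 to -9 down into the slab; lip at x 9 to 15 down to z -24; 18 mm clear inside. Starts on the tub's crossbar; lifts straight up. Either way round is fine.
- tile_knob (a point): Middle of the test tile's wooden knob, 27 mm above the tile's origin: 20 (x) x 16 (y) x 30 high, from tile z +12 to +42, on a 12 mm steel stem. Grip it from above, fingers closing along the tile's x, tips above the bridge (tile z +4).
- tile_slab (a point): Middle of the test tile's terracotta slab, 62 mm below the tile's origin and 11.5 mm to -x: 46 wide (y) x 5 thick (x) x 60 high; its foot is 92 mm below the tile's origin. Hung, it hangs upright in front of the bar's face.
- tub: White dip tub, fixed, 130 (x) x 160 (y), open above, empty, with a flat steel crossbar along y over its middle: 10 wide (x), 24 deep, 176 long. Origin: on the crossbar's top, mid-length, 120 mm above the bench; the tub's rim is 24 mm below it. z up.
- rail: Drying rail, fixed: flat dark steel bar along y, 10 wide (x), 24 deep, 240 long, on two posts at y -115 and +115 with foot plates. Origin: on the bar's top, mid-length, 135 mm above the bench; z up.
- saddle_area (a point): Same point as the rail's origin. A steel saddle, 63 long (y), 8 high, 10 wide, sits on the bar: two flat-topped wings with a 15.5 mm notch between, in its middle; notch floor = bar's top. It is clamped with the notch's centre anywhere within 10 mm of this point along y: not measured, but to be seen or felt (the 12 mm hook rides on the wings at z +8 and drops to 0 in the notch). It does not shift.
- left_tile: A tile like the test tile (same shape, size and origin), loose, hanging on the bare bar 61 to 65 mm to the +y side of the rail's middle.
- right_tile: The same on the -y side, 61 to 65 mm from the rail's middle.
- bowl: Bystander: terracotta bowl, rim radius 65, 60 high, origin under its centre.
- jar: Bystander: glass jar, radius 32, 85 high, origin under its centre.
- cup: Bystander: white cup, radius 36, 75 high, origin under its centre.
There are look-alikes about, which are no part of the job. What is shaped like the tub but orange or yellow is not meant.

How it is judged:
On the way, in this order (a step that is already met when the one before it is completed fails the run):
1. the tile is lifted clear of the tub (z of tile in the frame of tub above 0.09 m), for 0.1 s.
2. still held, the hook is fully down in the notch (within 3 mm of the bar's top) (z of tile in the frame of rail below 0.003 m and y of tile in the frame of rail between -0.013 and 0.013 m and x of tile in the frame of rail between -0.009 and 0.009 m and contact force between tile and the fingers above 1 N), for 0.1 s.
At the end, for the whole second after the job is handed in: The tile hangs at rest and upright (0.35 rad) in the saddle's notch: its hook's bridge within 3 mm of the bar's top, within 13 mm of the rail's middle along the bar and 9 mm across. Both neighbours hang at rest and upright within 12 mm of where they started (z of tile in the frame of rail between -0.003 and 0.003 m and y of tile in the frame of rail between -0.013 and 0.013 m and x of tile in the frame of rail between -0.009 and 0.009 m and angle between each of tile, left_tile, right_tile's own z axis and vertical below 0.35 rad and linear speed of each of tile, left_tile, right_tile below 0.05 m/s and distance of each of left_tile, right_tile from where it was at the start of the episode below 0.012 m); the robot touches nothing.
It fails at once if a neighbour tile is pushed more than 12 mm from its place or knocked off (distance of any of left_tile, right_tile from where it was at the start of the episode above 0.012 m).
It fails at once if the tile or its hook is pressed on the rail or saddle with more than 25 N (contact force between tile and rail above 25 N).
It fails at once if the tile knocks a neighbour with more than 6 N (contact force between tile and left_tile above 6 N or contact force between tile and right_tile above 6 N).
It fails at once if the bowl, jar or cup is moved more than 20 mm (distance of any of bowl, jar, cup from where it was at the start of the episode above 0.02 m).
It also fails if it takes over 58 s, if anything falls off the work surface, if the arm or the gripper's body presses on something with over 40 N, if the wrist force passes 120 N, or if a joint passes its speed limit or range.

## Working session

There is one attempt and no reset: what is moved stays moved. The work goes in short steps, Python scripts to look and compute and a tool call to move; the robot and the scene stay as the last step left them, time stands still between calls to the robot, and variables do not carry over. Pictures are saved under pics/ and viewed, at most 10 in all, crops included, and the job is handed in when it is done.

Besides the shell and the picture viewer there is one more tool, called after "Emit:" by a JSON object that holds its "api" and its "payload", one argument or row to a line. apply_moves: Moves the arm, as the interface text tells. Its arguments: {"type":"object","properties":{"moves":{"type":"array"},"grip":{"type":"number"},"squeeze":{"type":"number"}},"required":["moves"]}

```bash
mkdir -p pics
cat > h.py <<'E'
import numpy as np, cv2
from scipy.spatial.transform import Rotation as R
from workcell import sensors, eyes, ticket
def rot(q): return R.from_quat([q[1],q[2],q[3],q[0]]).as_matrix()
def snap(n,f):
    m=eyes.camera_model(n); im,d=eyes.get_image(n); cv2.imwrite(f'pics/{f}.png',im); np.savez(f'pics/{f}.npz',im=im,d=d,**{k:np.array(v) for k,v in m.items()})
def load(f): return np.load(f'pics/{f}.npz')
def ray(z,u,v):
    p=np.array([(u-z['cx'])/z['fx'],(v-z['cy'])/z['fy']]); s=p.copy()
    for _ in range(20): s=p/(1+z['k1']*(s@s))
    return np.array([s[0],s[1],1])
def pt(z,u,v,d=None,h=None):
    r=rot(z['orientation'])@ray(z,u,v); o=z['origin']
    if h is not None: return o+r*(h-o[2])/r[2]
    if d is None:
        w=z['d'][int(v)-1:int(v)+2,int(u)-1:int(u)+2]; d=np.median(w[w>0]) if (w>0).any() else 0
    return o+r*d
def cloud(z):
    d=z['d']; v,u=np.mgrid[:d.shape[0],:d.shape[1]]
    K=np.array([[z['fx'],0,z['cx']],[0,z['fy'],z['cy']],[0,0,1]],float)
    x=(u-z['cx'])/z['fx'];y=(v-z['cy'])/z['fy'];sx,sy=x.copy(),y.copy()
    for _ in range(20):
        k=1+z['k1']*(sx**2+sy**2); sx=x/k; sy=y/k
    P=np.stack([sx*d,sy*d,d],-1)@rot(z['orientation']).T+z['origin']; P[d==0]=np.nan
    return P
E
python3 - <<'E'
from h import *
print(sensors.get_state())
for n in('scene','top'): snap(n,n); m=eyes.camera_model(n); print(m)
E
```

```text
{'t': 0.0, 'q': array([ 1.19880172e+00,  3.26929405e-01, -1.93579115e-01,  1.05198109e+00,
       -6.88168072e-06,  1.43660037e+00]), 'joint_velocities': array([ 1.68761545e-05,  1.23110376e-04, -6.26463365e-04,  4.51691115e-04,
        4.54766653e-04,  8.28323271e-04]), 'tau': array([-1.58571474e-03, -4.43393862e+01,  2.62441278e+01,  1.54441316e-02,
       -1.08539487e-04,  3.01269900e-06]), 'eef_pos': array([0.12933967, 0.533989  , 0.23051151]), 'tool_rot': array([-2.08669493e-04,  1.18619327e-01,  9.92939444e-01, -8.20531310e-04]), 'wrist_force': array([ 0.3921303 , -1.05449993,  0.36165649]), 'torque': array([-0.0376746 , -0.01176129, -0.02996115]), 'grasp_force': 0.0, 'grip_width': 0.08523598776343108}
{'fx': 455.2867016963035, 'fy': 455.2867016963035, 'cx': 320.64304321995706, 'cy': 202.40513085863546, 'k1': -0.034455587906917245, 'origin': array([1.55254592, 0.09995929, 0.9358224 ]), 'orientation': array([-0.29205122,  0.60768865,  0.6726023 , -0.30500285])}
{'fx': 383.0997814203964, 'fy': 383.0997814203964, 'cx': 319.9047040219022, 'cy': 195.06447397246603, 'k1': -0.009070462575704928, 'origin': array([ 0.45694216, -0.0051804 ,  1.32975251]), 'orientation': array([ 0.03782575, -0.70538183,  0.70715169, -0.03069466])}
```

View pics/top.png

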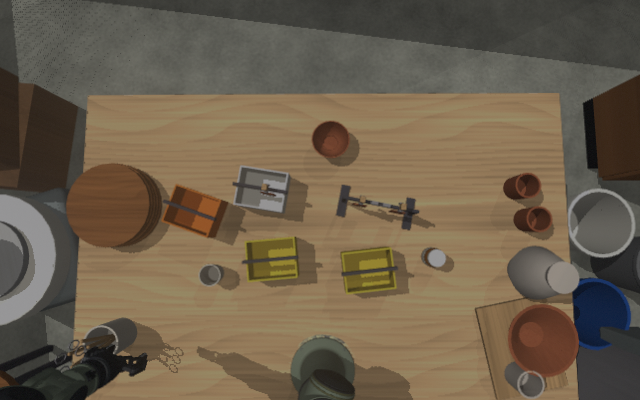

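View pics/scene.png

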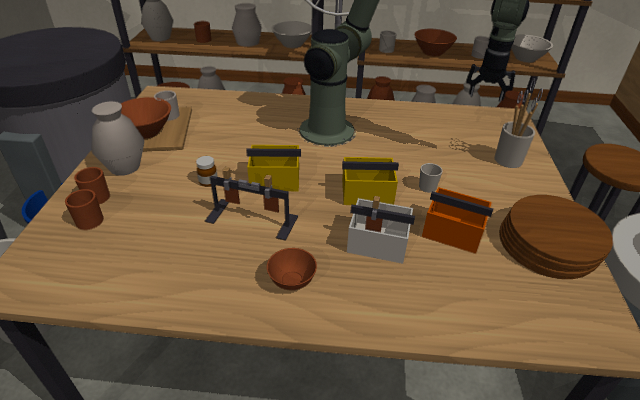

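Top view: the white tub holding the tile is at (262,190). The look-alikes are the orange tub (195,211) and the yellow ones (272,259) and (368,270), all empty. The rail is at (378,206). The knobs that could be confused are the test tile's at (265,188) and the neighbours' at about (363,201) and (408,210). I choose the one on the white tub. The bowl is at (331,139), the jar at (436,258) and the cup at (210,275).

Run:
```python
from h import *
z=load('top'); im=z['im']
c=cv2.resize(im[150:240,225:430],None,fx=3.9,fy=3.9,interpolation=cv2.INTER_CUBIC); cv2.imwrite('pics/c1.png',c)
P=cloud(z)
def box(u0,u1,v0,v1,h0,h1,nm):
    Q=P[v0:v1,u0:u1].reshape(-1,3); Q=Q[(Q[:,2]>h0)&(Q[:,2]<h1)]
    m=Q.mean(0); w,V=np.linalg.eigh(np.cov((Q-m)[:,:2].T)); print(nm,len(Q),m.round(4),'rng',Q.min(0).round(3),Q.max(0).round(3),'dir',V[:,1],np.degrees(np.arctan2(V[1,1],V[0,1])))
box(225,300,160,220,.115,.128,'crossbar')
box(225,300,160,220,.14,.18,'knob')
box(330,425,180,235,.128,.15,'railbar')
box(350,385,180,235,.15,.19,'knobA')
box(385,425,180,235,.15,.19,'knobB')
```

```text
crossbar 166 [0.5987 0.2026 0.1196] rng [0.581 0.115 0.115] [0.618 0.288 0.127] dir [0.1632291  0.98658819] 80.6056254703179
knob 41 [0.5959 0.1793 0.1586] rng [0.586 0.172 0.142] [0.606 0.188 0.165] dir [-0.98761999  0.15686543] 170.97499899144697
railbar 248 [ 0.5431 -0.1824  0.1364] rng [ 0.516 -0.299  0.128] [ 0.57  -0.065  0.149] dir [0.19111768 0.98156713] 78.98198204471419
knobA 42 [ 0.556  -0.1205  0.1737] rng [ 0.546 -0.13   0.153] [ 0.567 -0.112  0.179] dir [-0.98894248  0.1482996 ] 171.47160130624127
knobB 46 [ 0.5326 -0.2429  0.1731] rng [ 0.523 -0.253  0.154] [ 0.542 -0.235  0.181] dir [-0.94826968  0.31746592] 161.49025639357677
```

View pics/c1.png

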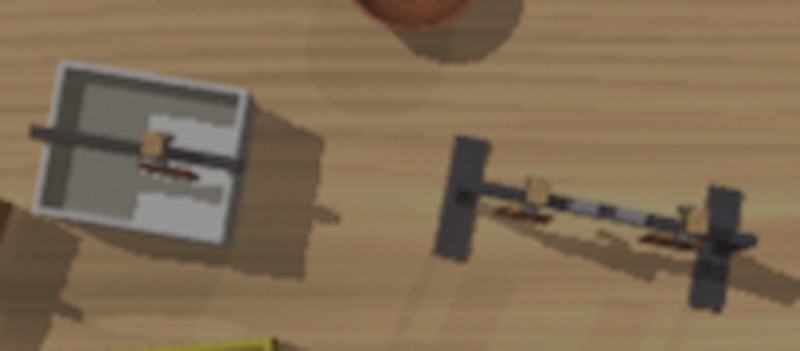

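The crop shows the knob on the white tub's crossbar at (154,145), with its slab on the base side. On the rail, the neighbours' knobs are at (538,190) and (694,218), and the light saddle wings have a dark notch near (605,212). The heights match: the knob top reads 0.162 m and the bar 0.12 m.

```bash
cat >> h.py <<'E'
def row(p,phi):
    s=sensors.get_state(); T=rot(s['tool_rot']); d=T.T@(np.array(p)-s['eef_pos'])*1000
    cur=np.degrees(np.arctan2(T[1,1],T[0,1])); y=(cur-phi+180)%360-180
    print('row',d.round(1),round(y,2),'at',s['eef_pos'].round(4),'phi',round(cur,2),'t',s['t'],'F',s['wrist_force'].round(2),'g',round(s['grip_width'],4),round(s['grasp_force'],1))
E
python3 - <<'E'
from h import *
row([.597,.179,.231],-9.7)
m=eyes.camera_model('wrist'); s=sensors.get_state(); T=rot(s['tool_rot'])
print('cam in tool',T.T@(m['origin']-s['eef_pos']),T.T@rot(m['orientation']),m['fx'])
z=load('top'); print('notch',pt(z,380.1,204.4,h=.143))
E
```

```text
row [-5.381e+02 -2.349e+02 -2.000e-01] 86.08 at [0.1293 0.5341 0.2306] phi 76.38 t 0.1 F [-0.32 -0.31  0.37] g 0.0851 0.0
cam in tool [ 0.07931792  0.00089816 -0.14284087] [[ 2.74130905e-04 -9.49439572e-01 -3.13949715e-01]
 [ 9.99999957e-01  2.93700623e-04 -1.50345741e-05]
 [ 1.06481646e-04 -3.13949698e-01  9.49439612e-01]] 326.77281746933033
notch [ 0.54272201 -0.17992451  0.143     ]
```

Emit:
{"api": "apply_moves", "payload": {
  "moves": [-538,-235,0,86,-538,-235,0,86,-538,-235,0,86,-538,-235,0,86,-538,-235,0,86],
  "grip": 60
}}

```text
t: 0.52
eef_pos: [0.2963, 0.407, 0.231]
tool_rot: [-0.0, 0.421, 0.907, -0.0]
wrist_force: [0.4, 0.4, -0.3]
grip_width: 0.0601
grasp_force: 0.0
```

Run:
```python
from h import *
row([.597,.179,.231],-9.7)
```

```text
row [-368.3   82.1   -0. ] 49.96 at [0.2963 0.407  0.231 ] phi 40.26 t 0.5167 F [ 0.44  0.43 -0.29] g 0.0601 0.0
```

Emit:
{"api": "apply_moves", "payload": {
  "moves": [-368,82,0,50,-368,82,0,50,-368,82,0,50,-368,82,0,50,-368,82,0,50]
}}

```text
t: 0.93
eef_pos: [0.4632, 0.2818, 0.231]
tool_rot: [-0.0, 0.68, 0.734, -0.0]
wrist_force: [-0.3, 1.0, -0.6]
grip_width: 0.0596
grasp_force: 0.0
```

Run:
```python
from h import *
row([.597,.179,.231],-9.7)
```

```text
row [-1.128e+02  1.255e+02 -1.000e-01] 14.09 at [0.4632 0.2818 0.231 ] phi 4.39 t 0.9333 F [-0.32  1.04 -0.58] g 0.0596 0.0
```

Emit:
{"api": "apply_moves", "payload": {
  "moves": [-113,125,0,14,-113,125,0,14,-113,125,0,14,-113,125,0,14,-113,125,0,14]
}}

```text
t: 1.35
eef_pos: [0.6011, 0.1762, 0.2301]
tool_rot: [0.002, 0.764, 0.645, 0.0]
wrist_force: [-1.1, 0.7, -0.6]
grip_width: 0.0599
grasp_force: 0.0
```

Run:
```python
from h import *
row([.597,.179,.231],-9.7)
snap('wrist','w1')
z=load('w1'); P=cloud(z).reshape(-1,3)
def box(h0,h1,nm,c,r):
    Q=P[(P[:,2]>h0)&(P[:,2]<h1)&(np.hypot(*(P[:,:2]-c).T)<r)]
    m=Q.mean(0); w,V=np.linalg.eigh(np.cov((Q-m)[:,:2].T)); print(nm,len(Q),m.round(4),Q.min(0).round(4),Q.max(0).round(4),np.degrees(np.arctan2(V[1,1],V[0,1])))
    return Q
c=np.array([.597,.179])
Q=box(.155,.17,'knobtop',c,.03)
r=cv2.minAreaRect((Q[:,:2]*1000).astype(np.float32)); print(r)
box(.116,.123,'bar',c,.1)
```

```text
row [ 2.1 -4.5 -0.9] 0.07 at [0.6011 0.1762 0.2301] phi -9.63 t 1.35 F [-1.14  0.68 -0.57] g 0.0599 0.0
knobtop 677 [0.6    0.1807 0.1616] [0.5893 0.1707 0.1551] [0.6105 0.1891 0.1644] 170.99226769529943
((599.8461303710938, 179.80355834960938), (15.879467010498047, 19.66762924194336), 78.9759521484375)
bar 2203 [0.6034 0.2086 0.1202] [0.5829 0.1132 0.1163] [0.6192 0.2781 0.123 ] 80.73777688023658
```

View pics/w1.png

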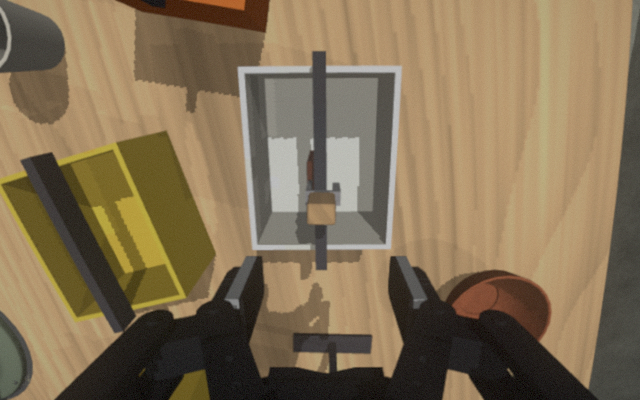

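The wrist view shows the knob at (321,208) on the white tub's bar, between the open fingers. Depth gives its size as 16×20 mm and its top at 0.162 m.

Run:
```python
from h import *
snap('wrist','w2')
row([.5995,.180,.131],-9.3)
z=load('w2'); P=cloud(z).reshape(-1,3)
Q=P[(P[:,2]>.155)&(P[:,2]<.17)&(np.hypot(*(P[:,:2]-[.6,.18]).T)<.03)]
print(cv2.minAreaRect((Q[:,:2]*1000).astype(np.float32)))
```

```text
row [ 0.8  2.9 99.1] -0.12 at [0.5967 0.1797 0.2301] phi -9.42 t 1.45 F [-0.21 -0.2   0.18] g 0.0596 0.0
((599.8800659179688, 179.85003662109375), (16.228233337402344, 19.616090774536133), 80.60184478759766)
```

Emit:
{"api": "apply_moves", "payload": {
  "moves": [1,3,33,0,1,3,66,0,1,3,98,0,1,3,98,0,1,3,98,0]
}}

```text
t: 1.87
eef_pos: [0.5964, 0.1825, 0.132]
tool_rot: [-0.001, 0.761, 0.648, -0.002]
wrist_force: [0.6, 0.4, -0.0]
grip_width: 0.0597
grasp_force: 0.0
```

Emit:
{"api": "apply_moves", "payload": {
  "moves": [0,0,0,0,0,0,0,0,0,0,0,0,0,0,0,0,0,0,0,0],
  "grip": 0,
  "squeeze": 40
}}

```text
t: 2.28
eef_pos: [0.6005, 0.1823, 0.1357]
tool_rot: [0.001, 0.762, 0.648, 0.002]
wrist_force: [-0.9, 0.7, 7.3]
grip_width: 0.0194
grasp_force: 39.6
```

Run:
```python
from h import *
row([.5995,.180,.131],-9.3)
```

```text
row [-2.4 -0.6  4.7] 0.07 at [0.6005 0.1823 0.1357] phi -9.23 t 2.2833 F [-0.94  0.66  7.26] g 0.0194 39.6
```

Emit:
{"api": "apply_moves", "payload": {
  "moves": [0,0,-5,0,0,0,-15,0,0,0,-30,0,0,0,-60,0,0,0,-90,0]
}}

```text
t: 2.7
eef_pos: [0.5982, 0.1815, 0.224]
tool_rot: [-0.001, 0.762, 0.648, -0.001]
wrist_force: [0.2, 0.2, -0.9]
grip_width: 0.019
grasp_force: 39.1
```

Emit:
{"api": "apply_moves", "payload": {
  "moves": [0,0,-30,0,0,0,-60,0,0,0,-85,0,0,0,-85,0,0,0,-85,0]
}}

```text
t: 3.12
eef_pos: [0.6001, 0.1818, 0.3109]
tool_rot: [0.001, 0.762, 0.648, 0.002]
wrist_force: [-0.0, 0.6, -1.6]
grip_width: 0.0192
grasp_force: 39.2
```

Run:
```python
from h import *
snap('wrist','w3'); snap('top','t3')
row([.543,-.180,.305],-9.8-1)
z=load('t3'); cv2.imwrite('pics/c3.png',np.hstack([cv2.resize(z['im'][130:250,225:430],None,fx=1.95,fy=1.95),cv2.resize(load('w3')['im'],(374,234))]))
```

```text
row [-365.9    3.1    2.9] 1.55 at [0.5987 0.1816 0.3077] phi -9.25 t 3.2167 F [ 0.05 -0.62 -1.48] g 0.0193 39.2
```

View pics/c3.png

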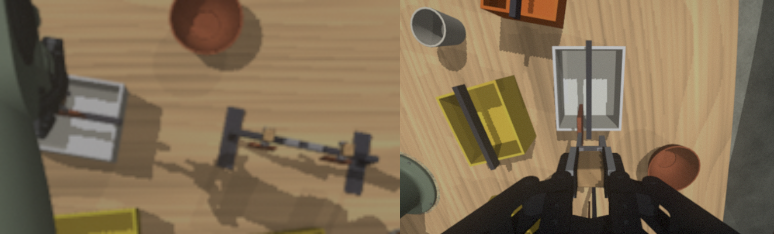

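The tile is held and clear of the tub: the slab shows between the fingers at (582,118) and the tub bar is empty. I'll carry it over and past the rail so the wrist camera can see the saddle.

Emit:
{"api": "apply_moves", "payload": {
  "moves": [-15,0,0,0,-45,0,0,0,-80,0,0,0,-115,0,0,0,-150,0,0,0]
}}

```text
t: 3.63
eef_pos: [0.5735, 0.0318, 0.3067]
tool_rot: [-0.001, 0.762, 0.648, -0.001]
wrist_force: [-0.0, 0.1, -1.5]
grip_width: 0.0194
grasp_force: 39.2
```

Emit:
{"api": "apply_moves", "payload": {
  "moves": [-35,0,0,0.3,-70,0,0,0.6,-105,0,0,0.9,-140,0,0,1.2,-175,0,0,1.5]
}}

```text
t: 4.05
eef_pos: [0.5451, -0.141, 0.3069]
tool_rot: [-0.001, 0.77, 0.638, -0.001]
wrist_force: [0.9, -0.7, -0.8]
grip_width: 0.0191
grasp_force: 39.2
```

Emit:
{"api": "apply_moves", "payload": {
  "moves": [-35,0,0,0,-70,0,0,0,-105,0,0,0,-130,0,0,0,-140,0,0,0]
}}

```text
t: 4.47
eef_pos: [0.5186, -0.2802, 0.3066]
tool_rot: [-0.001, 0.772, 0.636, -0.001]
wrist_force: [0.8, 0.1, -0.9]
grip_width: 0.0196
grasp_force: 39.2
```

Emit:
{"api": "apply_moves", "payload": {
  "moves": [0,0,0,0,0,0,0,0]
}}

```text
t: 4.63
eef_pos: [0.52, -0.2763, 0.3073]
tool_rot: [-0.001, 0.771, 0.637, -0.0]
wrist_force: [0.3, 0.8, -0.5]
grip_width: 0.0191
grasp_force: 39.2
```

Run:
```python
from h import *
snap('wrist','w4'); row([.543,-.180,.305],-10.8)
z=load('w4'); P=cloud(z).reshape(-1,3)
for nm,h0,h1,c,r in [('bar',.130,.138,[.543,-.18],.13),('sad',.1405,.147,[.543,-.18],.045),('kL',.168,.184,[.556,-.12],.03),('kR',.168,.184,[.532,-.243],.03)]:
    Q=P[(P[:,2]>h0)&(P[:,2]<h1)&(np.hypot(*(P[:,:2]-c).T)<r)]
    if len(Q)>20: print(nm,len(Q),Q.mean(0).round(4),cv2.minAreaRect((Q[:,:2]*1000).astype(np.float32)))
cv2.imwrite('pics/c4.png',z['im'])
```

```text
row [98.1  4.4  2.7] 0.08 at [ 0.5204 -0.2755  0.3076] phi -10.72 t 4.6833 F [-0.31  0.78 -1.37] g 0.0193 39.2
bar 1369 [ 0.5415 -0.2111  0.1352] ((544.112060546875, -211.71681213378906), (184.13414001464844, 28.13762092590332), 79.00308227539062)
sad 668 [ 0.548  -0.1794  0.1433] ((547.74462890625, -180.48052978515625), (62.96312713623047, 10.054200172424316), 78.49910736083984)
kL 84 [ 0.5585 -0.1307  0.1723] ((558.5169067382812, -130.30413818359375), (2.109149694442749, 19.82855987548828), 79.14437866210938)
kR 463 [ 0.537  -0.245   0.1767] ((537.1771240234375, -245.57098388671875), (15.880928039550781, 19.5140380859375), 79.06398010253906)
```

View pics/c4.png

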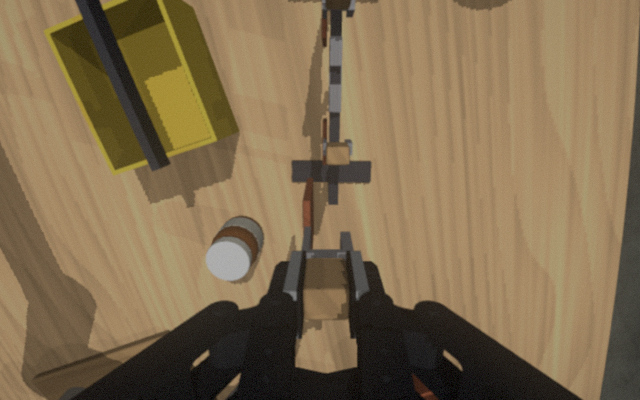

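The wrist view shows the saddle's two light wings at (336,52) and (336,97), with the notch between them near (336,74). The right neighbour's knob is at (338,153), and the held tile's knob (325,287) and hook bridge (328,255) are between the fingers. The saddle measures 63×10 mm, as described. Next I'll measure the held hook with the same camera.

Run:
```python
from h import *
z=load('w4'); P=cloud(z); s=sensors.get_state(); T=rot(s['tool_rot'])
L=(P-s['eef_pos'])@T*1000
np.set_printoptions(suppress=True,precision=1,linewidth=160)
for v in range(246,320,8):
    print(v,[tuple(L[v,u].round(1)) for u in (308,318,328,338,346)])
u=np.array([.1908,.9816,0]); c=np.array([.5477,-.1805,.143])
# notch edges: saddle px profile along bar
Q=P.reshape(-1,3); q=Q[(Q[:,2]>.1405)&(Q[:,2]<.147)&(np.hypot(*(Q[:,:2]-c[:2]).T)<.045)]
print(np.histogram((q-c)@u*1000,bins=np.arange(-36,38,2)))
row([.5477,-.1805,.305],-11.0)
```

```text
246 [(np.float64(2.8), np.float64(-8.5), np.float64(18.0)), (np.float64(-136.9), np.float64(-10.8), np.float64(306.5)), (np.float64(-137.5), np.float64(4.4), np.float64(307.7)), (np.float64(-137.3), np.float64(19.6), np.float64(307.3)), (np.float64(2.1), np.float64(12.2), np.float64(19.4))]
254 [(np.float64(1.0), np.float64(-8.2), np.float64(12.1)), (np.float64(1.3), np.float64(-3.0), np.float64(11.5)), (np.float64(2.6), np.float64(2.3), np.float64(9.0)), (np.float64(1.0), np.float64(7.5), np.float64(12.0)), (np.float64(9.6), np.float64(10.6), np.float64(-4.7))]
262 [(np.float64(3.9), np.float64(-7.5), np.float64(-1.9)), (np.float64(4.5), np.float64(-2.6), np.float64(-3.1)), (np.float64(4.1), np.float64(2.2), np.float64(-2.3)), (np.float64(4.1), np.float64(7.0), np.float64(-2.3)), (np.float64(6.2), np.float64(10.6), np.float64(-6.1))]
270 [(np.float64(4.3), np.float64(-7.0), np.float64(-10.2)), (np.float64(4.3), np.float64(-2.4), np.float64(-10.3)), (np.float64(4.3), np.float64(2.1), np.float64(-10.2)), (np.float64(4.5), np.float64(6.7), np.float64(-10.7)), (np.float64(3.0), np.float
[... 1493 characters left out ...]
np.float64(-25.8)), (np.float64(-10.2), np.float64(-2.2), np.float64(-25.7)), (np.float64(-9.9), np.float64(2.1), np.float64(-26.1)), (np.float64(-9.8), np.float64(6.3), np.float64(-26.2)), (np.float64(-10.7), np.float64(9.8), np.float64(-25.1))]
(array([ 0,  0, 22, 22, 34, 24, 23, 36, 23, 22, 31, 23, 21, 33,  0,  0,  0,  0,  0,  0,  0, 10, 22, 35, 25, 34, 26, 28, 30, 28, 32, 31, 29, 24,  0,  0]), array([-36, -34, -32, -30, -28, -26, -24, -22, -20, -18, -16, -14, -12, -10,  -8,  -6,  -4,  -2,   0,   2,   4,   6,   8,  10,  12,  14,  16,  18,  20,  22,
        24,  26,  28,  30,  32,  34,  36]))
row [98.5  9.1  2.7] 0.28 at [ 0.5 -0.3  0.3] phi -10.72 t 4.6833 F [-0.3  0.8 -1.4] g 0.0193 39.2
```

Emit:
{"api": "apply_moves", "payload": {
  "moves": [15,2,0,0,40,4,0,0,70,6,0,0.3,88,8,0,0.3,95,8,0,0.3]
}}

```text
t: 5.1
eef_pos: [0.5472, -0.1798, 0.3085]
tool_rot: [-0.0, 0.77, 0.638, 0.001]
wrist_force: [-0.1, -0.5, 0.3]
grip_width: 0.0191
grasp_force: 39.2
```

Emit:
{"api": "apply_moves", "payload": {
  "moves": [0,0,0,0,0,0,0,0,0,0,0,0]
}}

```text
t: 5.35
eef_pos: [0.5464, -0.1848, 0.3083]
tool_rot: [0.0, 0.772, 0.636, -0.0]
wrist_force: [0.3, -0.6, -0.9]
grip_width: 0.0192
grasp_force: 39.2
```

Run:
```python
from h import *
snap('wrist','w5'); snap('scene','s5'); row([.5477,-.1805,.305],-11.0)
z=load('w5'); P=cloud(z).reshape(-1,3); s=sensors.get_state(); T=rot(s['tool_rot'])
L=(P-s['eef_pos'])@T*1000
for nm,Q in [('knob top',L[(L[:,2]<-20)&(L[:,2]>-29)&(abs(L[:,1])<13)&(abs(L[:,0]+3)<10)]),('sad',L[(P[:,2]>.1405)&(P[:,2]<.147)&(np.hypot(*(P[:,:2]-[.5477,-.1805]).T)<.045)]),('kL',L[(P[:,2]>.168)&(P[:,2]<.184)&(np.hypot(*(P[:,:2]-[.56,-.122]).T)<.03)])]:
    if len(Q)>5: print(nm,len(Q),Q.mean(0).round(1),cv2.minAreaRect(Q[:,:2].astype(np.float32)),Q.min(0).round(1),Q.max(0).round(1))
```

```text
row [5.1 0.5 3.3] -0.1 at [ 0.5463 -0.1855  0.3083] phi -11.1 t 5.45 F [ 0.57  0.   -1.3 ] g 0.0191 39.2
knob top 1782 [  0.    1.2 -25.8] ((-1.4892969131469727, 1.1913261413574219), (16.96748161315918, 19.51461410522461), 0.09630710631608963) [-10.   -8.6 -29. ] [  7.  11. -20.]
sad 520 [  6.9   0.4 165.1] ((5.149789810180664, 0.599759578704834), (63.86613082885742, 9.627665519714355), 0.20289483666419983) [-26.8  -4.3 163.2] [ 37.1   5.4 167.5]
kL 469 [ 64.5   1.1 131.3] ((64.48846435546875, 1.0817852020263672), (15.362725257873535, 18.996707916259766), 0.1934853494167328) [ 56.8  -8.4 129.1] [ 72.2  10.6 133.5]
```

Emit:
{"api": "apply_moves", "payload": {
  "moves": [0,0,15,0,0,0,40,0,0,0,65,0,0,0,90,0,0,0,110,0]
}}

```text
t: 5.87
eef_pos: [0.5455, -0.1855, 0.1964]
tool_rot: [-0.001, 0.772, 0.635, -0.0]
wrist_force: [-0.4, 0.0, -1.3]
grip_width: 0.0194
grasp_force: 39.2
```

Emit:
{"api": "apply_moves", "payload": {
  "moves": [0,0,15,0,0,0,26,0,0,0,30,0,0,0,30,0,0,0,30,0]
}}

```text
t: 6.28
eef_pos: [0.5468, -0.1853, 0.1689]
tool_rot: [0.0, 0.772, 0.636, 0.0]
wrist_force: [0.3, 0.6, -1.0]
grip_width: 0.0189
grasp_force: 39.2
```

Run:
```python
from h import *
snap('scene','s6'); row([.5463,-.1855,.159],-11.0)
z=load('s6'); cv2.imwrite('pics/c6.png',cv2.resize(z['im'][130:250,170:330],None,fx=4.5,fy=4.5,interpolation=cv2.INTER_CUBIC))
```

```text
row [-0.4 -0.7 10.3] -0.06 at [ 0.5471 -0.1853  0.1693] phi -11.06 t 6.3333 F [-0.   -0.31 -0.87] g 0.019 39.2
```

View pics/c6.png

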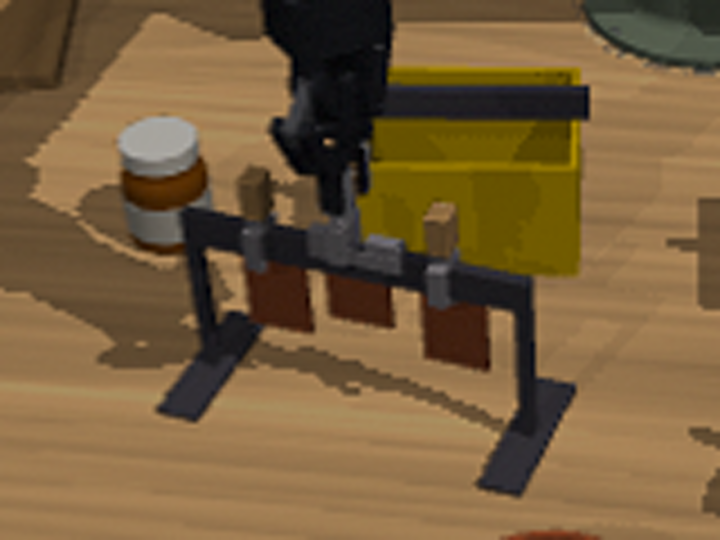

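The scene crop shows the held slab (362,298) behind the bar, clear of both neighbours at (280,295) and (457,332). The hook lip (348,240) is in front, just above the saddle, and the notch is just to its right. Now down gently onto the wing.

Emit:
{"api": "apply_moves", "payload": {
  "moves": [0,0,3,0,0,0,5,0,0,0,7,0,0,0,8,0,0,0,8,0]
}}

```text
t: 6.75
eef_pos: [0.5463, -0.1846, 0.1601]
tool_rot: [-0.0, 0.772, 0.636, -0.0]
wrist_force: [0.6, 0.2, -1.2]
grip_width: 0.0195
grasp_force: 39.2
```

Emit:
{"api": "apply_moves", "payload": {
  "moves": [0,0,1,0,0,0,1,0,0,0,1,0]
}}

```text
t: 7.0
eef_pos: [0.5464, -0.1847, 0.1593]
tool_rot: [-0.0, 0.772, 0.636, 0.0]
wrist_force: [-1.2, -0.3, 0.1]
grip_width: 0.0192
grasp_force: 39.2
```

Emit:
{"api": "apply_moves", "payload": {
  "moves": [0,0,1,0,0,0,1,0,0,0,1,0]
}}

```text
t: 7.25
eef_pos: [0.5466, -0.1848, 0.1586]
tool_rot: [0.0, 0.772, 0.636, 0.0]
wrist_force: [-1.4, 1.3, 3.0]
grip_width: 0.0198
grasp_force: 39.5
```

Contact on the wing at about 4 N, at z 0.1588 as predicted. Now sliding towards the notch.

Emit:
{"api": "apply_moves", "payload": {
  "moves": [1,0,0,0,2,0,0,0,3,0,0,0,4,0,0,0,5,0,0,0]
}}

```text
t: 7.67
eef_pos: [0.5476, -0.18, 0.1585]
tool_rot: [0.0, 0.772, 0.636, -0.0]
wrist_force: [0.4, -0.9, 1.6]
grip_width: 0.0194
grasp_force: 39.5
```

Emit:
{"api": "apply_moves", "payload": {
  "moves": [1,0,0,0,1,0,0,0,2,0,0,0,2,0,0,0]
}}

```text
t: 8.0
eef_pos: [0.5475, -0.1773, 0.1578]
tool_rot: [-0.001, 0.772, 0.636, -0.0]
wrist_force: [-0.1, -0.1, -0.7]
grip_width: 0.0194
grasp_force: 39.2
```

Emit:
{"api": "apply_moves", "payload": {
  "moves": [1,0,0.3,0,1,0,0.3,0,1,0,0.3,0]
}}

```text
t: 8.25
eef_pos: [0.5479, -0.1767, 0.1579]
tool_rot: [-0.0, 0.772, 0.636, -0.0]
wrist_force: [0.1, 0.9, -0.8]
grip_width: 0.0194
grasp_force: 39.2
```

The support is gone, so the hook is over the notch. Lowering in small steps.

Emit:
{"api": "apply_moves", "payload": {
  "moves": [0,0,1,0,0,0,2,0,0,0,2,0,0,0,2,0]
}}

```text
t: 8.58
eef_pos: [0.5479, -0.1769, 0.1559]
tool_rot: [-0.0, 0.772, 0.636, -0.0]
wrist_force: [0.1, 0.3, -1.1]
grip_width: 0.019
grasp_force: 39.2
```

Emit:
{"api": "apply_moves", "payload": {
  "moves": [0,0,1,0,0,0,2,0,0,0,2,0,0,0,2,0]
}}

```text
t: 8.92
eef_pos: [0.5479, -0.1768, 0.1539]
tool_rot: [-0.0, 0.772, 0.636, -0.0]
wrist_force: [-0.9, 0.0, -0.4]
grip_width: 0.0194
grasp_force: 39.2
```

Emit:
{"api": "apply_moves", "payload": {
  "moves": [0,0,1,0,0,0,2,0,0,0,2,0,0,0,2,0]
}}

```text
t: 9.25
eef_pos: [0.5479, -0.1768, 0.1519]
tool_rot: [-0.0, 0.772, 0.636, -0.0]
wrist_force: [-0.3, 0.5, -0.4]
grip_width: 0.0193
grasp_force: 39.2
```

Emit:
{"api": "apply_moves", "payload": {
  "moves": [0,0,0.5,0,0,0,1,0,0,0,1,0,0,0,1,0]
}}

```text
t: 9.58
eef_pos: [0.5479, -0.1769, 0.1509]
tool_rot: [-0.0, 0.772, 0.636, -0.0]
wrist_force: [-0.2, -0.0, -0.3]
grip_width: 0.0194
grasp_force: 39.2
```

Emit:
{"api": "apply_moves", "payload": {
  "moves": [0,0,0.5,0,0,0,0.5,0,0,0,0.5,0]
}}

```text
t: 9.83
eef_pos: [0.548, -0.1769, 0.1507]
tool_rot: [0.0, 0.772, 0.636, 0.0]
wrist_force: [-1.3, 0.1, 1.9]
grip_width: 0.0194
grasp_force: 39.5
```

It seated 8 mm below the wing, with light contact. One small press and hold, then open.

Emit:
{"api": "apply_moves", "payload": {
  "moves": [0,0,0.5,0,0,0,0.5,0,0,0,0.5,0,0,0,0.5,0]
}}

```text
t: 10.17
eef_pos: [0.548, -0.1769, 0.1507]
tool_rot: [0.0, 0.772, 0.636, 0.0]
wrist_force: [-1.4, 0.9, 4.6]
grip_width: 0.0194
grasp_force: 40.0
```

Emit:
{"api": "apply_moves", "payload": {
  "moves": [0,0,-0.5,0,0,0,-0.5,0,0,0,-0.5,0,0,0,-0.5,0,0,0,-0.5,0],
  "grip": 50
}}

```text
t: 10.58
eef_pos: [0.5479, -0.1768, 0.1503]
tool_rot: [-0.0, 0.772, 0.636, -0.0]
wrist_force: [1.7, 0.9, -0.2]
grip_width: 0.0499
grasp_force: 0.0
```

Emit:
{"api": "apply_moves", "payload": {
  "moves": [0,0,-10,0,0,0,-25,0,0,0,-45,0,0,0,-75,0,0,0,-100,0]
}}

```text
t: 11.0
eef_pos: [0.5478, -0.1768, 0.2525]
tool_rot: [0.0, 0.772, 0.636, 0.0]
wrist_force: [-0.1, -0.2, -0.4]
grip_width: 0.0502
grasp_force: 0.0
```

Emit:
{"api": "apply_moves", "payload": {
  "moves": [-30,0,-20,0,-60,0,-20,0,-80,0,-20,0,-80,0,-20,0,-80,0,-20,0]
}}

```text
t: 11.42
eef_pos: [0.5324, -0.2562, 0.271]
tool_rot: [0.0, 0.773, 0.635, 0.0]
wrist_force: [-0.8, 0.2, -0.4]
grip_width: 0.0501
grasp_force: 0.0
```

Run:
```python
from h import *
snap('scene','s7'); snap('wrist','w7'); row([0.5,-.2,.2],-11)
a=cv2.resize(load('s7')['im'][130:250,170:330],None,fx=2.6,fy=2.6,interpolation=cv2.INTER_CUBIC)
b=cv2.resize(load('w7')['im'],(374,312)); b=cv2.resize(load('w7')['im'][0:250,170:470],(374,312)); cv2.imwrite('pics/c7.png',np.hstack([a,b]))
z=load('w7'); P=cloud(z).reshape(-1,3); u=np.array([.1908,.9816]); n=np.array([.9816,-.1908]); c=np.array([.5477,-.1805])
Q=P[(P[:,2]>.17)&(P[:,2]<.184)]; d=Q[:,:2]-c; Q=Q[np.hypot(*d.T)<.09]
s=(Q[:,:2]-c)@u*1000; t=(Q[:,:2]-c)@n*1000
for k in(-66,0,59):
    m=(abs(s-k)<15)&(Q[:,2]>.173); print(k,m.sum(),s[m].min() if m.any() else 0,s[m].max() if m.any() else 0,t[m].mean(),Q[m,2].mean())
```

```text
row [ 47.4 -42.4  70.7] -0.03 at [ 0.5326 -0.2547  0.2706] phi -11.03 t 11.5167 F [-0.61 -0.47  0.19] g 0.0502 0.0
-66 537 -73.77038427818991 -57.96123619455772 1.972775856070994 0.1769605672116163
0 636 -6.897310896108314 8.02505977694793 0.5712044335367018 0.1770781024476633
59 743 50.357381096266025 64.7087226764762 1.1330628049756657 0.17692782752192132
```

View pics/c7.png

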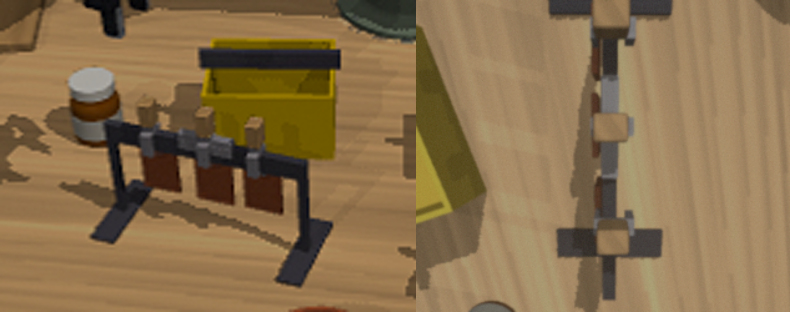

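All three tiles hang in line. The test tile's knob is at (611,127) in the wrist view, the same 0.177 m height as its neighbours, so the hook is fully in the notch. The neighbours haven't moved.

```bash
python3 -c "
from h import *
print(ticket.sign_off())"
```

```text
the job is handed in; nothing more can be done
None
```

The test tile hangs in the saddle's notch with its hook fully down, both neighbours are where they were, the bowl, jar and cup were left alone, and the job is handed in (about 11.5 s of the 58 s used; no verdict was returned).

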